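Fill the spice carousel and bring the new jar to the front

ROBOT

A 6-joint arm with a two-finger parallel gripper is mounted at the origin on a cart in front of the work surface, level with it; the furniture and walls round the work are solid. World frame = base frame: x ahead of the robot, y to its left, z up, the work surface at z = 0. Lengths are in m, angles in rad, forces in N, time in s.
With the tool pointing down it reaches from about 0.375 to 0.9 m from the base axis. Payload 3.1 kg.
Tool frame: the origin (TCP) lies between the finger pads, 19 mm behind the fingertips; this is the grasp point; z points along the fingers, x is the direction in which the jaws open and shut, and the axes are right-handed (so a half turn about z gives the same grasp; the last joint's range is limited). The gripper opens to 85 mm and grips with 20 to 120 N. Pads are 22 mm wide; open, the fingers measure 114 mm over their backs; the gripper's body (76 mm by 85 mm) begins 54 mm behind the grasp point. The pads swing forward as they close: fully open they stand 13 mm farther back than shut.
Start: joints at [-1.367, 0.527, 1.433, -0, 1.181, -0.178], TCP at [0.233, -0.58, 0.25] pointing down, gripper open.
Joint ranges: [-3.08, 3.08], [-0.75, 2.2], [0.22, 2.44], [-1.43, 4.57], [0, 2.65], [-2.85, 2.85]. Speed limits (rad/s): [2.79, 2.79, 3.14, 3.14, 3.14, 3.14].

INTERFACE

Orientations are given as a unit quaternion [x, y, z, w].
In Python, from station import manip gives the robot as it stands.
- The arm moves only by the shell command python3 -m jog 'ROWS' [OPENING] [FORCE]. ROWS is JSON, a list that holds one entry, the list of rows, each a list of 4 numbers: the shift along the world's x, y, z in mm, then the turn about the world's z in degrees. A call has exactly 8 rows; each row shifts and turns the commanded pose from where the row before left it; what a row does not reach is not made up. A row lasts 1/8 s, in which the tool goes at most 62.5 mm and 10.7 degrees, less where a joint would pass 70% of its speed; a pose out of reach is approached as far as the arm can. A call is refused whole if a number of a shift passes 62.5 or a number of a turn 10.7, either way. A call with a gripper value outside its range is refused whole. OPENING is the opening in per cent of the stroke, from 0 (shut) to 100 (fully open), set as the call begins (- or left out, the last holds). The fingers move at their own pace and stop on an object; FORCE is the grip in N (left out, the last holds). Time passes only in rows, so rows that do not move let the fingers close, or fill a call up. It gives the time, the measured TCP pose, the force and the opening at its end, in the units of the state.
- manip.sense(): the state, without advancing time (a new reading comes with each control period).
- manip.snapshot(name): name is "scene" or "top"; returns the picture (480x640x3 uint8, red, green, blue); there is no depth.
- manip.camera_info(name): a dict with "fx", "fy", "cx", "cy" (pixels), "R" (3x3) and "t" (3): a world point X has camera coordinates R X + t. Camera axes: x right, y down, z forward; pixel columns grow to the right and rows downward; lengths in m; the calibration is good to about 2 mm. A picture is of the moment at which its call begins. camera_info takes no time and is no camera call.
- manip.sign_off(): hands the job in, once; it reports no verdict.
The state is a dict: "t": time; "q": joint angles; "qd": joint speeds; "tau": joint torques, N m; "tcp_pos": TCP position; "tool_rot": TCP orientation; "force": force on the tool from outside, world axes, zero at the start; "ft_torque": the same for the moment, N m; "finger_gap": opening from 0.0 (shut) to 1.0 (fully open).
Only numpy, scipy, OpenCV 4.12 (cv2) and the standard library are available. Lean on these libraries where they do the work, as an engineer would, in place of code of your own. Each camera call takes 0.05 s, during which the arm holds its last target. There are 200 camera calls.

TASK

One cup on the spice carousel is empty: of the three look-alike spice jars on the worktop, take the one whose thickness fits that cup properly (it goes in and does not sit loose), set it upright down into the cup without dropping it and let go of it, leaving the carousel turned as it stands until then. Next turn the carousel until that jar stands at the front, lined up with the red pointer on the base, and finish while still gripping the wooden bar handle on top, holding the carousel still: do not let go at the end. Leave the other two jars, the mug and the matchbox where they are.

Things in the scene. Friction and masses are not known exactly. Their poses are not given: they have to be found in the camera images.
- carousel_base: fixed black round foot of the carousel, 236 mm across, on the worktop; origin on the turning axis at worktop height (z = 0), z up; its own -x axis points along the red pointer, a 22 mm wide red tongue that sticks out under the disc to 179 mm from the axis and shows where the front is
- turntable (a joint): turning angle (rad) of the wooden carousel disc (270 mm across, top 26 mm above the worktop) about the vertical axis, counterclockwise seen from above; 0 (or 6.283) when the empty cup is straight over the red pointer. It can turn from -3 to 9.3. It turns against a friction of about 0.1 N m and stays where it is left
- empty_cup (a point): centre of the floor of the empty cup, 100 mm from the turning axis, 26 mm above the worktop; it turns with the disc. The cup is an upright steel ring, bore 48 mm, wall 3 mm, 40 mm deep, open at the top. Round the same circle, every 90 degrees, stand three other cups with jars that are fixed to the disc, up to 44 mm thick, their tops at most 131 mm above the worktop
- front_point (a point): fixed point over the red pointer, 100 mm from the turning axis, 26 mm above the worktop: the centre of the cup's floor is here when its jar faces front
- handle: wooden bar handle on top of the carousel's thin central steel post (14 mm thick at the handle): bar 14 mm thick (its own x), 52 mm long (its own y), 26 mm high; origin at the centre of its underside, 163 mm above the worktop; fixed to the disc, so that turning it turns the carousel. Its x axis points from the empty cup to the axis, so the bar lies square to the direction of the empty cup
- handle_grip (a point): centre of the wooden bar handle, on the turning axis, 176 mm above the worktop, axes as the handle's
- spice_jar_slim: upright loose clear spice jar with reddish-brown filling and dark lid, 34 mm in diameter, 105 mm tall; origin at the centre of its underside
- spice_jar_medium: upright loose clear spice jar with reddish-brown filling and dark lid, 44 mm in diameter, 105 mm tall, about 0.13 kg, heavy at the bottom; origin at the centre of its underside
- spice_jar_wide: upright loose clear spice jar with reddish-brown filling and dark lid, 54 mm in diameter, 105 mm tall; origin at the centre of its underside
- mug: white mug with red stripes, 82 x 115 x 100 mm, loose bystander on the right; origin under the middle of it
- matchbox: red matchbox 35 x 58 x 17 mm, loose bystander on the right; origin at the centre of its underside
There are look-alikes about, which are no part of the job. What is shaped like the spice_jar_medium but green is not meant.

How it is judged:
By the outcome, as a careful person would: the job done as asked, in the order asked, and still so for the second after the job is handed in, while the arm keeps its last pose, push and grip.
It also fails if it takes over 72 s, if anything falls off the work surface, if the arm or the gripper's body presses on something with over 40 N, if the wrist force passes 120 N, or if a joint passes its speed limit or range.

## Working session

There is one attempt and no reset: what is moved stays moved. The work goes in short steps, Python scripts to look and compute and a shell command to move; the robot and the scene stay as the last step left them, time stands still between calls to the robot, and variables do not carry over. Pictures are saved under pics/ and viewed, about 8 in all and at most 12, crops included, and the job is handed in when it is done.

```bash
mkdir -p pics
python3 - <<'E'
from station import manip
import cv2,numpy as np
for n in("scene","top"):
    im=manip.snapshot(n); cv2.imwrite(f"pics/{n}0.png",im[:,:,::-1])
    c=manip.camera_info(n); print(n,c["fx"],c["cx"],c["cy"],np.round(c["R"],3).tolist(),np.round(c["t"],3), -np.array(c["R"]).T@c["t"])
print(manip.sense())
E
```

```text
scene 461.3612716050716 325.96438379084987 235.21189934255048 [[-0.567, -0.824, -0.005], [-0.508, 0.354, -0.785], [0.649, -0.442, -0.619]] [0.279 0.375 1.234] [-0.45220083  0.64245174  1.06009079]
top 566.595171097773 329.2488031913004 242.05958496430728 [[0.302, -0.953, 0.014], [-0.737, -0.243, -0.631], [0.604, 0.181, -0.776]] [-0.142  0.448  1.419] [-0.48465618 -0.28266804  1.38487972]
{'t': 0.1, 'q': array([-1.36753117e+00,  5.28361208e-01,  1.43379192e+00, -2.42105660e-06,
        1.18137979e+00, -1.78453881e-01]), 'qd': array([ 0.0013973 , -0.00213059, -0.00470817, -0.00061947,  0.00012998,
        0.00072714]), 'tau': array([ 6.36653567e-05, -4.43304527e+01, -1.78586036e+01, -2.26115153e-04,
        3.91608541e-03,  1.04489251e-05]), 'tcp_pos': array([ 0.23275103, -0.57938722,  0.24913315]), 'tool_rot': array([ 8.28406872e-01, -5.60125980e-01, -6.95226731e-04, -6.76623914e-04]), 'force': array([-1.1191417 ,  0.38145469, -0.27798529]), 'ft_torque': array([ 0.00173603, -0.0533113 , -0.00805731]), 'finger_gap': 1.0026649896835902}
```

View pics/scene0.png

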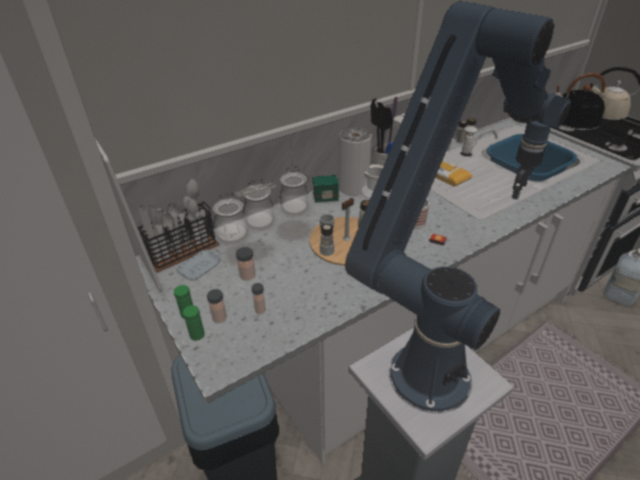

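View pics/top0.png

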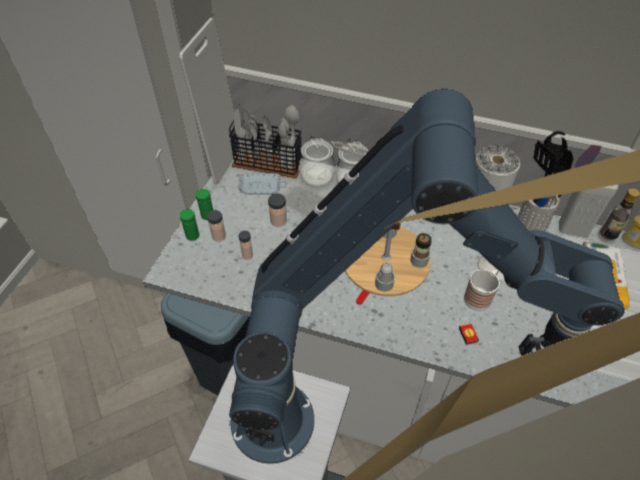

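The scene picture shows the jars at (217,305), (259,298) and (246,263), the green look-alikes at (183,298) and (193,322), and the carousel disc near (340,240), partly hidden by the arm. In top the jars are at (216,225), (246,245) and (278,210), and the red pointer is at (363,297). I'll measure the jars and enlarge them.

```bash
cat > h.py <<'E'
import cv2,numpy as np
from station import manip
C={n:manip.camera_info(n) for n in("scene","top")}
def ray(n,u,v):
    c=C[n];R=np.array(c["R"]);d=R.T@np.array([(u-c["cx"])/c["fx"],(v-c["cy"])/c["fy"],1.]);return -R.T@np.array(c["t"]),d
def onz(n,u,v,z):
    o,d=ray(n,u,v);return o+d*(z-o[2])/d[2]
def tri(a,b):  # two (name,u,v)
    A=np.zeros((3,3));B=np.zeros(3);P=[ray(*a),ray(*b)]
    for o,d in P:
        d=d/np.linalg.norm(d);M=np.eye(3)-np.outer(d,d);A+=M;B+=M@o
    return np.linalg.solve(A,B)
def proj(n,X):
    c=C[n];p=np.array(c["R"])@np.array(X)+c["t"];return np.array([c["fx"]*p[0]/p[2]+c["cx"],c["fy"]*p[1]/p[2]+c["cy"]])
E
python3 - <<'E'
from h import *
s=cv2.imread("pics/scene0.png");t=cv2.imread("pics/top0.png")
a=cv2.resize(s[240:345,165:285],None,fx=3.33,fy=3.33,interpolation=3)[:300,:400] if 0 else cv2.resize(s[240:345,165:285],(400,300),interpolation=2)
b=cv2.resize(t[185:275,170:290],(400,300),interpolation=2)
c=cv2.resize(s[185:275,300:420],(400,300),interpolation=2)
d=cv2.resize(t[215:320,335:455],(400,300),interpolation=2)
cv2.imwrite("pics/c0.png",np.vstack([np.hstack([a,b]),np.hstack([c,d])]))
def body(im):
    h=cv2.cvtColor(im,cv2.COLOR_BGR2HSV);m=((h[...,0]<15)|(h[...,0]>170))&(h[...,1]>45)&(h[...,2]>60)
    return m.astype(np.uint8)
for n,im,(y0,y1,x0,x1) in(("scene",s,(240,345,165,285)),("top",t,(185,275,200,300))):
    m=np.zeros(im.shape[:2],np.uint8);m[y0:y1,x0:x1]=body(im)[y0:y1,x0:x1]
    k,l,st,ce=cv2.connectedComponentsWithStats(m)
    for i in range(1,k):
        if st[i,4]>40:
            r=cv2.minAreaRect(np.argwhere(l==i)[:,::-1].astype(np.float32)); print(n,st[i],ce[i].round(1),r)
E
```

```text
scene [165 240  54  29 292] [191.9 252. ] ((189.6031036376953, 250.73196411132812), (12.184152603149414, 58.99161148071289), 66.03751373291016)
scene [238 259  16  20 235] [246.4 268.7] ((246.51351928710938, 269.0810546875), (18.412687301635742, 15.124707221984863), 80.53767395019531)
scene [254 295  10  17 131] [259.1 302.3] ((258.5, 303.0), (16.0, 9.0), 90.0)
scene [210 301  15  21 214] [217.9 311. ] ((218.4403839111328, 311.4678955078125), (18.581830978393555, 13.601133346557617), 73.3007583618164)
top [270 206  16  20 257] [277.8 216. ] ((277.5, 215.5), (19.0, 15.0), 90.0)
top [210 222  15  19 212] [217.3 231. ] ((217.51763916015625, 231.3294219970703), (17.571369171142578, 12.798896789550781), 77.47119140625)
top [241 241  11  18 155] [246.2 249.5] ((246.0853729248047, 249.7682647705078), (17.00645637512207, 9.497112274169922), 83.6598129272461)
```

View pics/c0.png

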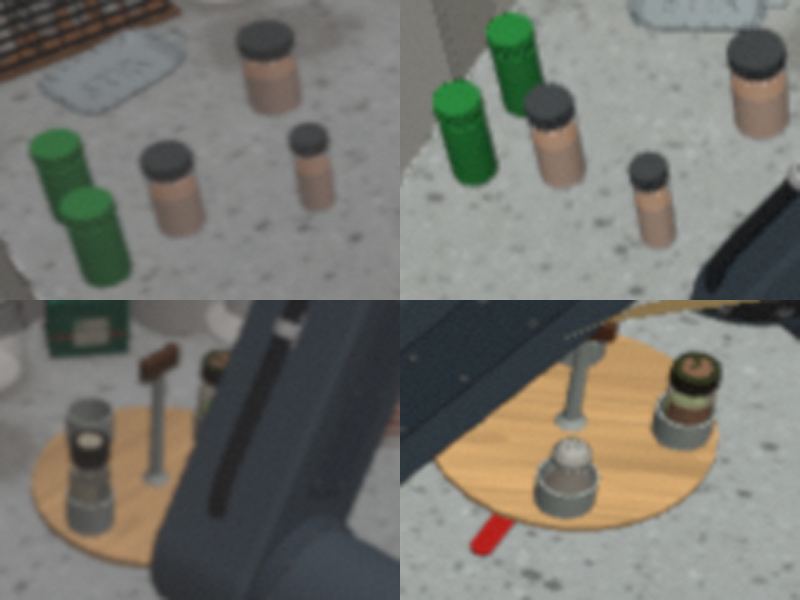

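The crop shows three brown, dark-lidded jars. In scene they are wide (246,263), medium (217,305) and slim (259,298). The two green ones at (183,298) and (193,322) are not meant. I'll triangulate them to confirm the diameters.

Run:
```python
from h import *
for nm,a,b,wa,wb in(("behind",(246.4,268.7),(277.8,216),15.1,15),("left",(217.9,311),(217.3,231),13.6,12.8),("right",(259.1,302.3),(246.2,249.5),9,9.5)):
    X=tri(("scene",*a),("top",*b)); out=[]
    for n,w in(("scene",wa),("top",wb)):
        c=C[n];p=np.array(c["R"])@X+c["t"];out.append((w+1)*p[2]/c["fx"]*1000)
    print(nm,X.round(3),np.round(out,1),"reproj",proj("scene",X).round(1),proj("top",X).round(1))
print("pointer tip",onz("top",478/3.333+335,548*1.05/3-105+215-0,0.01) , onz("top",335+482/3.333-400/3.333,215+(550-300)*.35,0.008))
print("post foot top",onz("top",335+(575-400)/3.333,215+(422-300)*.35,.03),"scene",onz("scene",300+155/3.333,185+(480-300)*.3,.03))
print("cups top",onz("top",335+165/3.333,215+(505-300)*.35,.03),onz("top",335+283/3.333,215+(440-300)*.35,.03),"grinder scene",onz("scene",300+90/3.333,185+(522-300)*.3,.03))
```

```text
behind [0.626 0.224 0.029] [53.2 51.2] reproj [247.  269.5] [277.8 215. ]
left [0.506 0.379 0.031] [43.5 43.1] reproj [218.4 311.7] [217.3 230.2]
right [0.463 0.263 0.036] [30.3 31.8] reproj [259.6 303. ] [246.3 248.6]
pointer tip [ 0.50918757 -0.43954021  0.01      ] [ 0.4012193  -0.11294085  0.008     ]
post foot top [ 0.56788587 -0.15244732  0.03      ] scene [ 0.56755331 -0.14134791  0.03      ]
cups top [ 0.4617581  -0.16973598  0.03      ] [ 0.57510722 -0.25057563  0.03      ] grinder scene [ 0.55012568 -0.04477472  0.03      ]
```

The diameters come out at about 52, 43 and 31 mm, so the left jar, at about (0.506,0.379), is the medium one. I'll swing the arm over to it, which also clears the view of the carousel.

```bash
python3 -m jog '[[[27,47,6,0],[27,47,6,0],[27,47,6,0],[27,47,6,0],[27,47,6,0],[27,47,6,0],[27,47,6,0],[27,47,6,0]]]'; python3 -m jog '[[[0,55,0,0],[0,55,0,0],[0,55,0,0],[0,55,0,0],[0,55,0,0],[0,55,0,0],[0,50,0,0],[0,50,0,0]]]'
python3 - <<'E'
from h import *
I={}
for n in("scene","top"):
    I[n]=manip.snapshot(n)[:,:,::-1].copy(); cv2.imwrite(f"pics/{n}1.png",I[n])
u,v=proj("scene",[.568,-.147,.06]).astype(int);a=I["scene"][v-60:v+60,u-60:u+60]
p,q=proj("top",[.568,-.147,.06]).astype(int);b=I["top"][q-75:q+45,p-60:p+60]
print(u-60,v-60,p-60,q-75)
cv2.imwrite("pics/c1.png",cv2.resize(np.hstack([a,b]),(800,400),interpolation=2))
E
```

```text
t: 1.1
tcp_pos: [0.4494, -0.2022, 0.298]
tool_rot: [0.828, -0.56, -0.0, -0.0]
force: [1.3, -0.2, -0.1]
finger_gap: 0.999
t: 2.1
tcp_pos: [0.4484, 0.2277, 0.2978]
tool_rot: [0.829, -0.56, -0.0, 0.0]
force: [0.6, -0.3, -0.0]
finger_gap: 0.999
287 171 326 176
```

View pics/c1.png

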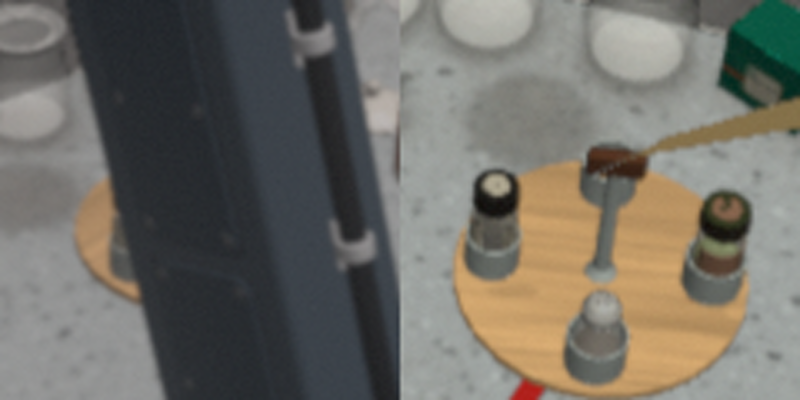

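```bash
cat > car.py <<'E'
from h import *
from scipy.optimize import least_squares
im=cv2.imread("pics/top1.png")
px=lambda X,Y:(326+(X-400+.5)/3.3333-.5,176+(Y+.5)/3.3333-.5)
cam=ray("top",0,0)[0]
# disc
h=cv2.cvtColor(im,cv2.COLOR_BGR2HSV);m=((h[...,0]>8)&(h[...,0]<22)&(h[...,1]>80)&(h[...,2]>110)).astype(np.uint8)
m[:,:326]=0;m[:222]=0;m[300:]=0;m[:,452:]=0
cs=max(cv2.findContours(m,0,1)[0],key=cv2.contourArea);hull=cv2.convexHull(cs)[:,0]
P=np.array([onz("top",u,v,.026)[:2] for u,v in hull])
f=least_squares(lambda p:np.hypot(*(P-p[:2]).T)-p[2],[.568,-.147,.135],loss="soft_l1",f_scale=.001);print("disc",f.x,len(P))
# pointer
h2=((h[...,0]<6)|(h[...,0]>174))&(h[...,1]>150)&(h[...,2]>90);h2[:270]=0;h2[320:]=0;h2[:,:340]=0;h2[:,400:]=0
Q=np.array([onz("top",u,v,.008)[:2] for v,u in np.argwhere(h2)]);print("pointer n",len(Q),Q.mean(0),"dir",Q.mean(0)-f.x[:2])
d=Q.mean(0)-f.x[:2];print("pointer angle",np.degrees(np.arctan2(d[1],d[0])),"PCA",np.degrees(np.arctan2(*np.linalg.svd(Q-Q.mean(0))[2][0][::-1])), "far",np.hypot(*(Q-f.x[:2]).T).max())
cups=[]
for X,Y in((493,277),(597,382),(713,303)):
    b=onz("top",*px(X,Y),.026)[:2];w=cam[:2]-b;cups.append(b-.027*0+ -w/np.linalg.norm(w)*.027)
cups=np.array(cups);k=np.array([1,2,3])*np.pi/2
g=least_squares(lambda p:np.ravel(p[:2]+.1*np.c_[np.cos(p[2]+k),np.sin(p[2]+k)]-cups),[.568,-.147,0.1])
print("cups",cups.round(4).tolist(),"axis",g.x[:2],"emptyangle",np.degrees(g.x[2]),"res",g.fun.round(4))
for c in cups: print(np.hypot(*(c-f.x[:2])),np.degrees(np.arctan2(*(c-f.x[:2])[::-1])))
# handle bar ends: top edge corners in crop
for z,(A,B) in((.189,((589,151),(648,151))),):
    a=onz("top",*px(*A),z);b=onz("top",*px(*B),z);print("bar ends",a,b,np.degrees(np.arctan2(*(b-a)[:2][::-1])))
ax=(f.x[:2]+g.x[:2])/2
for z in(.03,.066,.176,.189):print(z,(proj("top",[*ax,z])-[326,176])*3.333+[400,0])
c=ax+.1*np.array([np.cos(g.x[2]),np.sin(g.x[2])]);print("cup",c,(proj("top",[*c,.066])-[326,176])*3.333+[400,0])
E
python3 car.py
python3 - <<'E'
from h import *
# medium jar and greens, lid and body from both
t=cv2.imread("pics/top0.png");h=cv2.cvtColor(t,cv2.COLOR_BGR2HSV)
m=((h[...,0]>45)&(h[...,0]<85)&(h[...,1]>100)).astype(np.uint8);m[:,240:]=0
k,l,st,ce=cv2.connectedComponentsWithStats(m)
for i in range(1,k):
    if st[i,4]>100: print("green",st[i],onz("top",*ce[i],.052))
s=cv2.imread("pics/scene0.png")
for n,im,b in(("scene",s,(285,305,205,235)),("top",t,(205,228,203,230))):
    y0,y1,x0,x1=b;g=cv2.cvtColor(im,cv2.COLOR_BGR2GRAY);mm=np.zeros_like(g);mm[y0:y1,x0:x1]=(g[y0:y1,x0:x1]<85)
    hh=cv2.cvtColor(im,cv2.COLOR_BGR2HSV);mm[(hh[...,1]>110)]=0
    k,l,st,ce=cv2.connectedComponentsWithStats(mm);i=1+st[1:,4].argmax();print(n,"lid",st[i],ce[i])
E
```

```text
disc [ 0.56895987 -0.14637041  0.13415313] 32
pointer n 88 [ 0.42268087 -0.11398032] dir [-0.146279   0.0323901]
pointer angle 167.51462745237532 PCA 167.2094583008006 far 0.1748631181120412
cups [[0.5613, -0.0495], [0.4797, -0.1699], [0.5955, -0.2506]] axis [ 0.57831783 -0.1508705 ] emptyangle 10.065382433035783 res [-0.0005 -0.0029  0.0002  0.0016  0.0003  0.0013]
0.09714927310160519 94.4930372143236
0.09236572366602643 -165.21607754304412
0.10758166208755308 -75.72260137687606
bar ends [ 0.56654488 -0.12260602  0.189     ] [ 0.58218779 -0.16994695  0.189     ] -71.71484504250564
0.03 [602.42492415 266.48761218]
0.066 [606.141399   241.83837361]
0.176 [618.30034887 161.19505756]
0.189 [619.82346777 151.09308652]
cup [ 0.67209974 -0.13114327] [613.30762511 158.16716299]
green [196 189  16  31 322] [0.58566623 0.45973345 0.052     ]
green [180 209  19  31 385] [0.48692006 0.46292433 0.052     ]
scene lid [207 290  16  14 178] [214.48876404 296.47752809]
top lid [207 208  15  16 169] [213.86982249 216.66863905]
```

Run:
```python
from h import *
im=cv2.imread("pics/top1.png");x0,y0,w,hh=335,210,120,90;S=6.666
o=cv2.resize(im[y0:y0+hh,x0:x0+w],(800,600),interpolation=2)
def dr(X,r,z,col):
    a=np.linspace(0,6.28,60);p=np.array([proj("top",[X[0]+r*np.cos(t),X[1]+r*np.sin(t),z]) for t in a])
    cv2.polylines(o,[(((p-[x0,y0])+.5)*S-.5).astype(np.int32)],True,col,1)
ax=np.array([.569,-.1464]);dr(ax,.135,.026,(0,0,255));dr(ax,.007,.026,(0,0,255))
for k in range(4):
    t=np.radians(10+90*k);c=ax+.1*np.array([np.cos(t),np.sin(t)])
    dr(c,.027,.026,(0,0,255));dr(c,.027,.066,(255,0,0))
cv2.imwrite("pics/c2.png",o)
```

```text
(no output)
```

View pics/c2.png

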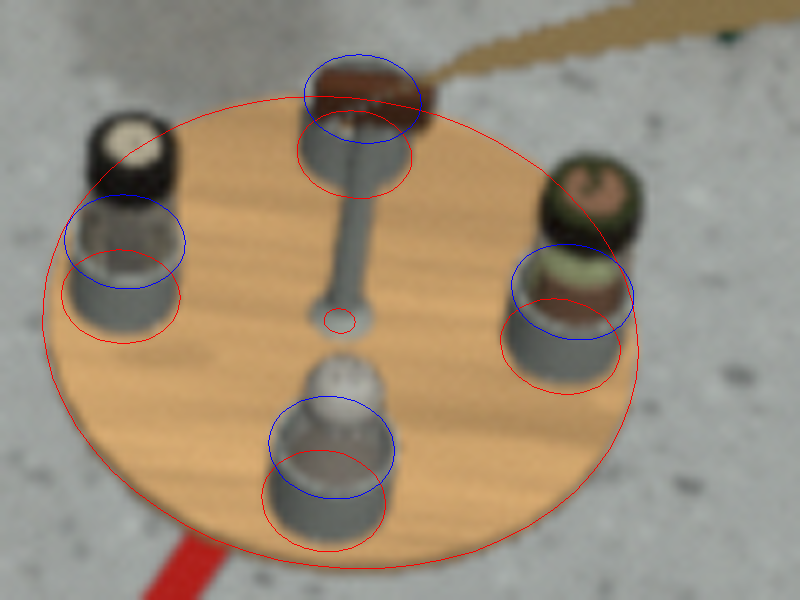

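The overlay matches the disc outline, but the cups and post foot sit about 4 mm farther out than drawn, because the disc's side wall biased the fit. So the axis is about (0.5725,-0.1485) and the empty cup lies at about 10°. I'll go over the medium jar now.

```bash
python3 -c "
from h import *
print(tri(('scene',214.5,296.5),('top',213.9,216.7)))"
python3 -m jog '[[[7,19,0,6],[7,19,0,6],[7,19,0,6],[7,19,0,6],[7,19,0,6],[7,19,0,6],[8,20,0,6],[8,20,0,6]]]' 75 40
```

```text
[0.50562421 0.38038808 0.09582569]
t: 3.2
tcp_pos: [0.5072, 0.3795, 0.2975]
tool_rot: [0.985, -0.173, -0.0, 0.001]
force: [0.3, -1.0, -0.1]
finger_gap: 0.748
```

```bash
python3 -m jog '[[[0,0,-35,0],[0,0,-35,0],[0,0,-35,0],[-1,0,-35,0],[0,0,-30,0],[0,0,-25,0],[0,0,-15,0],[0,0,-10,0]]]'
python3 -m jog '[[[0,0,0,0],[0,0,0,0],[0,0,0,0],[0,0,0,0],[0,0,0,0],[0,0,0,0],[0,0,0,0],[0,0,0,0]]]' 30 40
```

```text
t: 4.2
tcp_pos: [0.506, 0.3795, 0.0773]
tool_rot: [0.985, -0.175, -0.0, 0.0]
force: [0.5, 0.3, 0.5]
finger_gap: 0.753
t: 5.2
tcp_pos: [0.5059, 0.3801, 0.0782]
tool_rot: [0.985, -0.175, 0.0, -0.0]
force: [-0.4, 0.3, -0.4]
finger_gap: 0.505
```

```bash
python3 -m jog '[[[0,0,10,0],[0,0,25,0],[0,0,32,0],[0,0,35,0],[0,0,35,0],[0,0,35,0],[0,0,20,0],[0,0,10,0]]]'
python3 -m jog '[[[5,-20,0,-3],[12,-36,0,-7],[15,-45,0,-9],[15,-45,0,-9],[15,-45,0,-9],[15,-45,0,-9],[15,-45,0,-9],[15,-45,0,-5]]]'
python3 -m jog '[[[15,-45,0,0],[15,-45,0,0],[15,-40,0,0],[13,-30,0,0],[10,-18,0,0],[5,-7,0,0],[0,0,0,0],[0,0,0,0]]]'
python3 - <<'E'
from h import *
I={}
for n in("scene","top"):
    I[n]=manip.snapshot(n)[:,:,::-1].copy(); cv2.imwrite(f"pics/{n}2.png",I[n])
u,v=proj("scene",[.62,-.147,.1]).astype(int);p,q=proj("top",[.62,-.147,.1]).astype(int)
print(u-60,v-75,p-60,q-75)
cv2.imwrite("pics/c3.png",cv2.resize(np.hstack([I["scene"][v-75:v+65,u-60:u+60],I["top"][q-75:q+65,p-60:p+60]]),(800,467),interpolation=2))
E
```

```text
t: 6.2
tcp_pos: [0.5062, 0.3802, 0.282]
tool_rot: [0.985, -0.175, 0.001, -0.001]
force: [0.3, 0.6, -1.7]
finger_gap: 0.508
t: 7.2
tcp_pos: [0.6121, 0.0512, 0.2785]
tool_rot: [0.763, -0.646, -0.001, 0.001]
force: [0.5, 0.7, -1.7]
finger_gap: 0.503
t: 8.2
tcp_pos: [0.6854, -0.1295, 0.2799]
tool_rot: [0.766, -0.643, -0.001, 0.0]
force: [-0.1, 0.1, -1.5]
finger_gap: 0.503
279 140 332 154
```

View pics/c3.png

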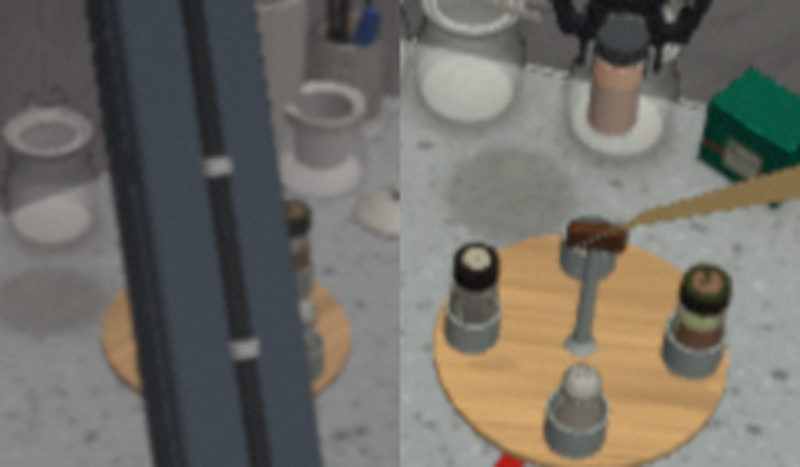

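The scene view is blocked by the forearm, so only the top camera helps here. I'll fit the cups' edges with sub-pixel accuracy in the unobstructed top picture.

```bash
cat > fit.py <<'E'
from h import *
from scipy.optimize import least_squares
from scipy.ndimage import map_coordinates
im=cv2.imread("pics/top1.png").astype(float);chan=im[...,2]-im[...,0]  # wood: high R-B
cam=ray("top",0,0)[0]
def edge(c,r,z,a,span=.009,sign=1):
    s=np.linspace(-span,span,61);d=np.array([np.cos(a),np.sin(a)])
    p=np.array([proj("top",[*(c+(r+t)*d),z]) for t in s])
    g=np.gradient(map_coordinates(chan,[p[:,1],p[:,0]],order=3))*sign
    w=np.clip(g,0,None);i=w.argmax();lo,hi=max(0,i-8),i+9
    return c+(r+(w[lo:hi]*s[lo:hi]).sum()/w[lo:hi].sum())*d,w[i]
ax=np.array([.571,-.1475]);cen=[]
for k in range(4):
    t=np.radians(10+90*k);c0=ax+.1*np.array([np.cos(t),np.sin(t)]);b=np.arctan2(*(cam[:2]-c0)[::-1]);c=c0
    for it in range(2):
        P=np.array([edge(c,.027,.026,b+q)[0] for q in np.radians(np.arange(-75,76,10)) if not(k==0 and abs(np.degrees(q)+0)<28)])
        f=least_squares(lambda p:np.hypot(*(P-p).T)-.027,c,loss="soft_l1",f_scale=.0005);c=f.x
    f2=least_squares(lambda p:np.hypot(*(P-p[:2]).T)-p[2],[*c,.027],loss="soft_l1",f_scale=.0005)
    cen.append(c);print(k,c.round(4),"rms",np.sqrt((f.fun**2).mean()).round(4),"free r",f2.x.round(4))
cen=np.array(cen);k=np.arange(4)*np.pi/2
g=least_squares(lambda p:np.ravel(p[:2]+.1*np.c_[np.cos(p[2]+k),np.sin(p[2]+k)]-cen),[*ax,.17])
print("axis",g.x[:2].round(4),"ang",np.degrees(g.x[2]).round(2),"res mm",(g.fun*1000).round(1))
print("empty from fit",(g.x[:2]+.1*np.array([np.cos(g.x[2]),np.sin(g.x[2])])).round(4))
b=np.arctan2(*(cam[:2]-ax)[::-1])
P=np.array([edge(ax,.135,.026,b+q,sign=-1)[0] for q in np.radians(list(range(75,125,5))+list(range(-125,-70,5)))])
f=least_squares(lambda p:np.hypot(*(P-p).T)-.135,ax,loss="soft_l1",f_scale=.0005);print("disc far/side",f.x.round(4),(f.fun*1000).round(1))
E
python3 fit.py
```

```text
0 [ 0.6728 -0.1277] rms 0.0006 free r [ 0.6709 -0.1279  0.0258]
1 [ 0.5575 -0.0474] rms 0.0009 free r [ 0.5546 -0.0479  0.0246]
2 [ 0.4755 -0.1645] rms 0.0002 free r [ 0.4752 -0.1646  0.0268]
3 [ 0.5918 -0.2444] rms 0.0005 free r [ 0.5909 -0.2444  0.0263]
axis [ 0.5744 -0.146 ] ang 10.23 res mm [-0.  -0.6 -0.9 -0.2  0.5  0.8  0.4 -0. ]
empty from fit [ 0.6728 -0.1282]
disc far/side [ 0.5767 -0.1459] [ 0.3  0.1 -1.1 -1.5 -1.1 -1.2 -7.8 -2.9  4.2  5.9  4.2  0.4 -0.2 -1.2
 -1.3 -1.  -1.9 -1.5 -0.2 -0.   1.1]
```

```bash
python3 -m jog '[[[-4,1,-10,0],[-4,0,-20,0],[-4,0,-25,0],[-1,0,-25,0],[0,0,-20,0],[0,0,-10,0],[0,0,-4,0],[0,0,0,0]]]'
python3 - <<'E'
from h import *
im=manip.snapshot("top")[:,:,::-1].copy(); cv2.imwrite("pics/top3.png",im)
s=manip.sense();X=s["tcp_pos"];print(X)
p,q=proj("top",[.65,-.135,.12]).astype(int);x0,y0=p-40,q-40
o=cv2.resize(im[y0:y0+75,x0:x0+80],None,fx=8,fy=8,interpolation=2)
def dr(c,r,z,col):
    a=np.linspace(0,6.28,60);P=np.array([proj("top",[c[0]+r*np.cos(t),c[1]+r*np.sin(t),z]) for t in a])
    cv2.polylines(o,[(((P-[x0,y0])+.5)*8-.5).astype(np.int32)],True,col,1)
zb=X[2]-.0785
dr(X[:2],.022,zb,(0,0,255));dr(X[:2],.022,zb+.105,(0,0,255));dr([.6728,-.1282],.027,.026,(255,0,0));dr([.6728,-.1282],.027,.066,(255,0,0))
cv2.imwrite("pics/c4.png",o)
E
```

```text
t: 9.3
tcp_pos: [0.6731, -0.13, 0.1663]
tool_rot: [0.765, -0.644, 0.0, -0.0]
force: [0.1, 0.3, -1.2]
finger_gap: 0.502
[ 0.67335298 -0.130068    0.16674816]
```

View pics/c4.png

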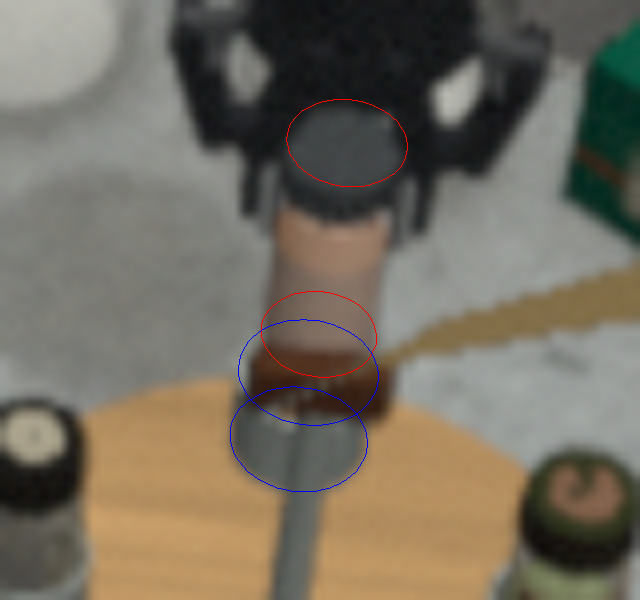

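```bash
cat > jar.py <<'E'
from h import *
from scipy.optimize import least_squares
from scipy.ndimage import map_coordinates
cam=ray("top",0,0)[0]
def load(f):
    i=cv2.imread(f).astype(float);return i[...,2]-i[...,0]
def arc(ch,c,r,z,degs,sign,span=.008):
    b=np.arctan2(*(cam[:2]-c)[::-1])
    for it in range(3):
        P=[]
        for q in degs:
            a=b+np.radians(q);d=np.array([np.cos(a),np.sin(a)]);s=np.linspace(-span,span,61)
            p=np.array([proj("top",[*(c+(r+t)*d),z]) for t in s])
            g=np.clip(sign*np.gradient(map_coordinates(ch,[p[:,1],p[:,0]],order=3)),0,None);i=g.argmax();l,h=max(0,i-8),i+9
            P.append(c+(r+(g[l:h]*s[l:h]).sum()/g[l:h].sum())*d)
        P=np.array(P);f=least_squares(lambda p:np.hypot(*(P-p).T)-r,c,loss="soft_l1",f_scale=.0005);c=f.x
    return c,(f.fun*1000).round(1)
if __name__=="__main__":
    c0=load("pics/top0.png");c3=load("pics/top3.png")
    print("bottom0",arc(c0,np.array([.506,.380]),.022,0,range(-60,61,15),-1))
    for z in(.070,.074,.078,.082,.086): print(z,"bound0",arc(c0,np.array([.506,.380]),.022,z,range(-50,51,10),1),"bound3",arc(c3,np.array([.6733,-.130]),.022,z+.088,range(-40,41,10),1))
    # lateral edges of the held body at mid height
    for h in(.04,.05):
        c=np.array([.6733,-.130]);b=np.arctan2(*(cam[:2]-c)[::-1])
        for ch,cc,zz in((c3,c,h+.088),(c0,np.array([.506,.380]),h)):
            b=np.arctan2(*(cam[:2]-cc)[::-1]);d=np.array([-np.sin(b),np.cos(b)]);s=np.linspace(-.032,.032,129)
            p=np.array([proj("top",[*(cc+t*d),zz]) for t in s]);g=np.gradient(map_coordinates(ch,[p[:,1],p[:,0]],order=3))
            print(h,"edges mm",s[g[:64].argmax()]*1000,s[64+g[64:].argmin()]*1000,"d",d.round(2))
E
python3 jar.py
```

```text
bottom0 (array([0.51041165, 0.38213444]), array([-1.1, -0.5,  0.5,  0.8, -0.3,  1. , -0.5,  0.2, -1.9]))
0.07 bound0 (array([0.51882421, 0.38865341]), array([-2.1,  0.6,  0.1,  0.3, -0.2, -0.3, -0.6,  1.3,  0.2,  0.3, -1. ])) bound3 (array([ 0.68732487, -0.12764959]), array([-0.5, -0. ,  0.4,  0.9,  0. , -0.3, -0.6,  0. ,  0.2]))
0.074 bound0 (array([0.51572329, 0.38672418]), array([-2.4,  0.5,  0.1,  0.3, -0.2, -0.2, -0.2,  1.1,  0. ,  0.3, -1.4])) bound3 (array([ 0.68354208, -0.12813232]), array([-0.5, -0. ,  0.5,  0.7, -0.1, -0.4, -0.4,  0.1,  0.1]))
0.078 bound0 (array([0.51277006, 0.38469172]), array([-2.4,  0.5,  0. ,  0.3, -0.2, -0.2, -0.2,  1.1,  0. ,  0.3, -1.4])) bound3 (array([ 0.67980758, -0.12857822]), array([-0.5, -0. ,  0.5,  0.5, -0. , -0.3, -0.5,  0.3, -0. ]))
0.082 bound0 (array([0.50982197, 0.38272666]), array([-2.6,  0.3,  0.1,  0.3, -0.2, -0.2, -0.2,  1.1,  0. ,  0.2, -1.4])) bound3 (array([ 0.67609077, -0.12914433]), array([-0.6, -0.1,  0.6,  0.8,  0. , -0.3, -0.3,  0.2, -0.1]))
0.086 bound0 (array([0.50685368, 0.38066419]), array([-2.5,  0.5,  0. ,  0.3, -0.2, -0.2, -0.2,  1.1,  0. ,  0.3, -1.4])) bound3 (array([ 0.67236229, -0.12954133]), array([-0.6, -0. ,  0.5,  0.7, -0. , -0.3, -0.3,  0.2, -0.1]))
0.04 edges mm -20.5 19.500000000000004 d [ 0.13 -0.99]
0.04 edges mm -19.0 20.999999999999996 d [ 0.56 -0.83]
0.05 edges mm -21.0 19.500000000000004 d [ 0.13 -0.99]
0.05 edges mm -19.5 20.499999999999996 d [ 0.56 -0.83]
```

The jar in the gripper and the cup agree to within about 1 mm in y and 2 mm in x. I'll correct by (-0.5,+1) mm and feel my way down.

```bash
python3 -m jog '[[[-0.5,1,-8,0],[0,0,-8,0],[0,0,-3,0],[0,0,-2,0],[0,0,-2,0],[0,0,-2,0],[0,0,-2,0],[0,0,-2,0]]]'; python3 -c "
from h import *
s=manip.sense();print(s['tcp_pos'],s['force'],s['ft_torque'],s['finger_gap'])"
```

```text
t: 10.35
tcp_pos: [0.6724, -0.129, 0.137]
tool_rot: [0.765, -0.644, 0.0, -0.0]
force: [-0.5, 0.6, -1.4]
finger_gap: 0.505
[ 0.67243274 -0.12898416  0.1369607 ] [-0.49760448  0.62113516 -1.43440133] [-0.02445037 -0.04121119  0.03036033] 0.5049539131506486
```

Jar bottom is about 7 mm below the rim with no contact, so it is in.

```bash
python3 -m jog '[[[0,0,-4,0],[0,0,-5,0],[0,0,-5,0],[0,0,-5,0],[0,0,-5,0],[0,0,-4,0],[0,0,-2,0],[0,0,0,0]]]'; python3 -m jog '[[[0,0,-1,0],[0,0,-1,0],[0,0,-0.5,0],[0,0,-0.5,0],[0,0,0,0],[0,0,0,0],[0,0,0,0],[0,0,0,0]]]'
```

```text
t: 11.35
tcp_pos: [0.6723, -0.129, 0.1068]
tool_rot: [0.765, -0.644, -0.0, 0.0]
force: [-0.4, 0.4, -2.1]
finger_gap: 0.507
t: 12.35
tcp_pos: [0.6724, -0.129, 0.1042]
tool_rot: [0.765, -0.644, 0.0, -0.0]
force: [-0.9, 0.5, -0.1]
finger_gap: 0.508
```

The weight has come off, so the jar is standing on the cup floor. I'll release it and rise.

```bash
python3 -m jog '[[[0,0,-0.5,0],[0,0,0,0],[0,0,0,0],[0,0,0,0],[0,0,0,0],[0,0,0,0],[0,0,0,0],[0,0,0,0]]]' 72; python3 -m jog '[[[0,0,10,0],[0,0,20,0],[0,0,25,0],[0,0,25,0],[0,0,25,0],[0,0,25,0],[0,0,15,0],[0,0,0,0]]]'
python3 - <<'E'
from h import *
im=manip.snapshot("top")[:,:,::-1].copy(); cv2.imwrite("pics/top4.png",im)
p,q=proj("top",[.6,-.14,.12]).astype(int)
cv2.imwrite("pics/c5.png",cv2.resize(im[q-60:q+60,p-80:p+80],(800,600),interpolation=2))
E
```

```text
t: 13.35
tcp_pos: [0.6724, -0.129, 0.1035]
tool_rot: [0.765, -0.644, 0.0, -0.0]
force: [-0.1, -0.1, 0.1]
finger_gap: 0.716
t: 14.35
tcp_pos: [0.6732, -0.1292, 0.2508]
tool_rot: [0.765, -0.644, 0.002, -0.001]
force: [-0.7, 0.4, -0.7]
finger_gap: 0.717
```

View pics/c5.png

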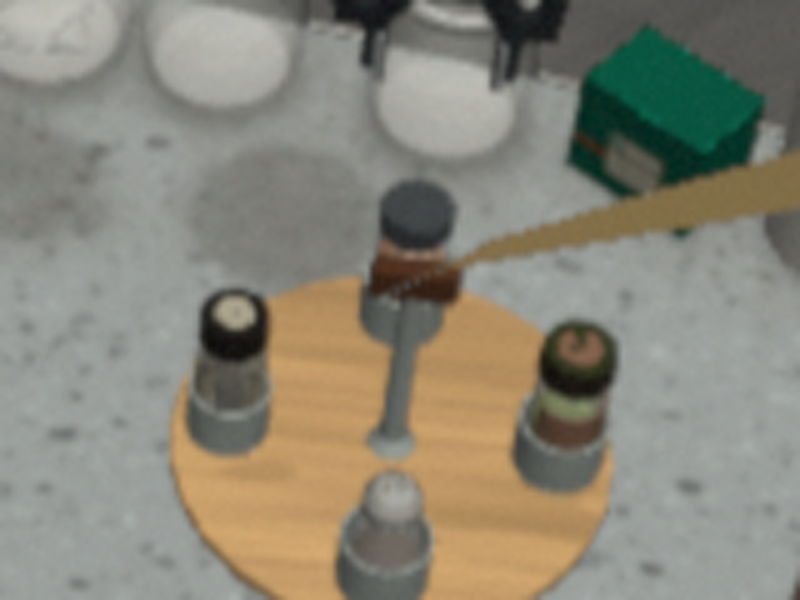

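The jar stands upright in the cup at (415,230) in the crop, and nothing else has moved. Now to the handle, at about (0.574,-0.1465), with yaw -170°.

```bash
python3 -m jog '[[[-12,-2,0,-10],[-12,-2,0,-10],[-12,-2,0,-10],[-12,-2,0,-10],[-12,-2,0,-10],[-12,-2,0,-10],[-12,-2,0,-10],[-12,-2,0,-10]]]' 50; python3 -m jog '[[[-2,-1.5,0,-9.6],[0,0,0,0],[0,0,-10,0],[0,0,-17,0],[0,0,-17,0],[0,0,-17,0],[0,0,-10,0],[0,0,-2,0]]]'; python3 -c "
from h import *
im=manip.snapshot('top')[:,:,::-1].copy(); cv2.imwrite('pics/top5.png',im)
p,q=proj('top',[.574,-.147,.176]).astype(int);print(manip.sense()['tcp_pos'],manip.sense()['q'])
cv2.imwrite('pics/c6.png',cv2.resize(im[q-45:q+45,p-60:p+60],(800,600),interpolation=2))"
```

```text
t: 15.4
tcp_pos: [0.5752, -0.1447, 0.247]
tool_rot: [-0.17, 0.985, 0.001, -0.001]
force: [-0.6, 0.2, 0.2]
finger_gap: 0.498
t: 16.4
tcp_pos: [0.574, -0.1463, 0.1745]
tool_rot: [-0.09, 0.996, 0.0, -0.001]
force: [0.6, -0.7, 0.8]
finger_gap: 0.501
[ 0.57428763 -0.14640853  0.17488924] [-4.38021960e-01  5.78456339e-01  1.58582351e+00 -1.27083692e-05
  9.78091814e-01  2.52404034e+00]
```

View pics/c6.png

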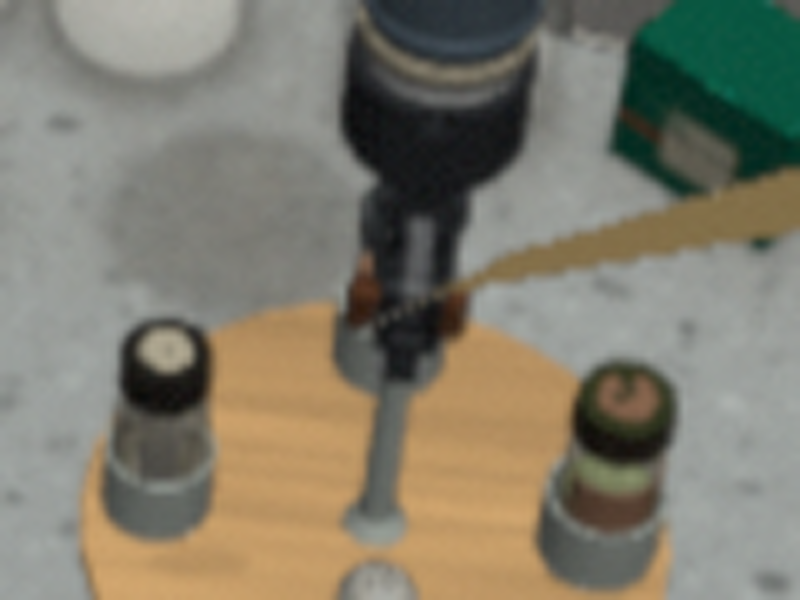

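The fingers straddle the bar at about (405,300). Closing.

```bash
python3 -m jog '[[[0,0,0,0],[0,0,0,0],[0,0,0,0],[0,0,0,0],[0,0,0,0],[0,0,0,0],[0,0,0,0],[0,0,0,0]]]' 5 60; python3 -m jog '[[[0,0,0,1],[0,0,0,2],[0,0,0,3],[0,0,0,4],[0,0,0,5],[0,0,0,5],[0,0,0,5],[0,0,0,5]]]'; python3 -c "
from h import *
s=manip.sense();print(s['force'],s['ft_torque'],s['finger_gap'])"
```

```text
t: 17.45
tcp_pos: [0.5735, -0.1469, 0.1763]
tool_rot: [-0.09, 0.996, -0.0, -0.001]
force: [-4.8, -2.7, 6.0]
finger_gap: 0.151
t: 18.45
tcp_pos: [0.5734, -0.1469, 0.1763]
tool_rot: [-0.345, 0.938, -0.0, -0.001]
force: [-6.6, -3.0, 6.2]
finger_gap: 0.153
[-6.56008402 -2.95633881  6.16844876] [-0.32564825  0.79605375 -0.13449608] 0.15340933523463504
```

```bash
python3 -m jog '[[[0,0,0,6],[0,0,0,7],[0,0,0,7],[0,0,0,7],[0,0,0,7],[0,0,0,7],[0,0,0,7],[0,0,0,7]]]';python3 -m jog '[[[0,0,0,7],[0,0,0,7],[0,0,0,7],[0,0,0,7],[0,0,0,6],[0,0,0,4],[0,0,0,2],[0,0,0,0]]]'; python3 -c "
from h import *
s=manip.sense();print(s['force'],s['ft_torque'],s['finger_gap'],np.degrees(2*np.arctan2(s['tool_rot'][1],s['tool_rot'][0])))
for n in('scene','top'):
  im=manip.snapshot(n)[:,:,::-1].copy(); cv2.imwrite(f'pics/{n}6.png',im)
p,q=proj('top',[.5,-.147,.05]).astype(int);print(p-60,q-45)
cv2.imwrite('pics/c7.png',cv2.resize(im[q-45:q+45,p-60:p+60],(800,600),interpolation=2))"
```

```text
t: 19.45
tcp_pos: [0.5733, -0.1472, 0.1763]
tool_rot: [0.74, -0.672, -0.0, 0.001]
force: [-6.7, -2.3, 5.9]
finger_gap: 0.154
t: 20.45
tcp_pos: [0.5734, -0.1474, 0.1763]
tool_rot: [0.925, -0.38, -0.0, 0.001]
force: [-5.7, -2.4, 5.8]
finger_gap: 0.153
[-5.67038493 -2.4239427   5.75849278] [-0.42018836  0.68681541  0.04899916] 0.1530216833857005 -44.68116815030343
320 225
```

View pics/c7.png

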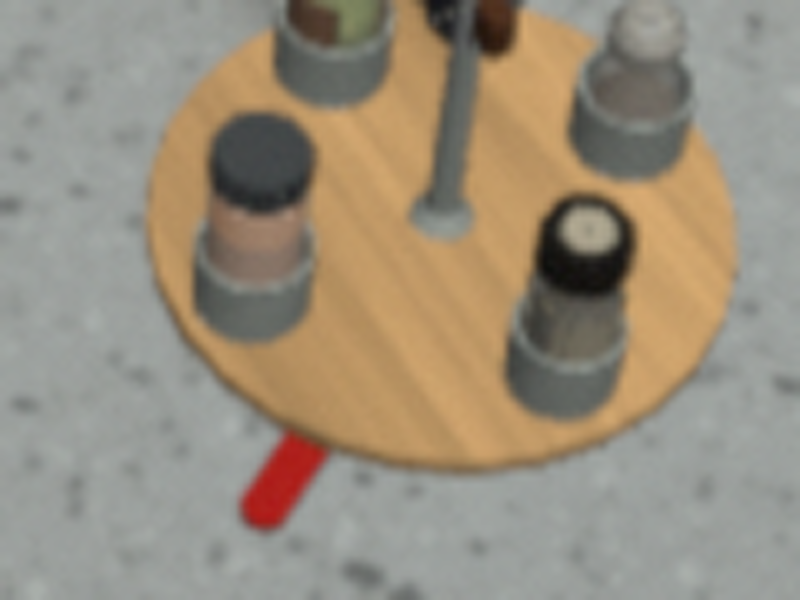

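```bash
cat > meas.py <<'E'
import sys
from jar import *
from scipy.optimize import least_squares
f,ang=sys.argv[1],float(sys.argv[2]);ch=load(f);ax=np.array([.5744,-.146]);cen=[];ks=[int(k) for k in sys.argv[3]]
for k in ks:
    t=np.radians(ang+90*k);c,r=arc(ch,ax+.1*np.array([np.cos(t),np.sin(t)]),.027,.026,range(-70,71,10),1,.009);cen.append(c)
cen=np.array(cen);k=np.array(ks)*np.pi/2
g=least_squares(lambda p:np.ravel(p[:2]+.1*np.c_[np.cos(p[2]+k),np.sin(p[2]+k)]-cen),[*ax,np.radians(ang)])
print("axis",g.x[:2].round(4),"cup angle",np.degrees(g.x[2]).round(2),"res",(g.fun*1000).round(1))
im=cv2.imread(f).astype(float);w=np.clip((im[...,2]-np.maximum(im[...,0],im[...,1])-60)/80,0,1);w[:275]=0;w[325:]=0;w[:,:335]=0;w[:,400:]=0
w=w*(w>.5);vu=np.argwhere(w>0)
for z in(.004,.008,.012):
    Q=np.array([onz("top",u,v,z)[:2] for v,u in vu]);m=Q.mean(0);A=g.x[:2]
    d=m-A;pc=np.linalg.svd(Q-m)[2][0];e=np.linalg.lstsq(np.c_[Q[:,0]-m[0],np.ones(len(Q))],Q[:,1]-m[1],rcond=None)[0]
    print(z,len(Q),"centroid angle",np.degrees(np.arctan2(d[1],d[0])).round(2),"pca",np.degrees(np.arctan2(pc[1],pc[0])).round(2),"far",np.hypot(*(Q-A).T).max().round(4))
E
python3 meas.py pics/top6.png 135.3 0123; python3 meas.py pics/top6.png 135.3 013
```

```text
axis [ 0.5743 -0.1459] cup angle 135.54 res [-0.  -0.4 -1.6 -0.2  1.   0.4  0.6  0.2]
0.004 80 centroid angle 167.64 pca 167.02 far 0.1776
0.008 80 centroid angle 168.03 pca 167.02 far 0.18
0.012 80 centroid angle 168.4 pca 167.02 far 0.1824
axis [ 0.5747 -0.1457] cup angle 135.82 res [ 0.1 -0.5 -0.8 -0.3  0.7  0.8]
0.004 80 centroid angle 167.77 pca 167.02 far 0.1779
0.008 80 centroid angle 168.16 pca 167.02 far 0.1804
0.012 80 centroid angle 168.52 pca 167.02 far 0.1828
```

```bash
python3 -m jog '[[[0,0,0,3],[0,0,0,6],[0,0,0,6],[0,0,0,6],[0,0,0,5],[0,0,0,4],[0,0,0,2],[0,0,0,0]]]'; python3 -m jog '[[[0,0,0,0],[0,0,0,0],[0,0,0,0],[0,0,0,0],[0,0,0,0],[0,0,0,0],[0,0,0,0],[0,0,0,0]]]'; python3 -c "
from h import *
s=manip.sense();print(s['force'],s['ft_torque'],s['finger_gap'],np.degrees(2*np.arctan2(s['tool_rot'][1],s['tool_rot'][0])))
im=manip.snapshot('top')[:,:,::-1].copy(); cv2.imwrite('pics/top7.png',im)
p,q=proj('top',[.5,-.147,.05]).astype(int)
o=cv2.resize(im[q-45:q+45,p-60:p+60],(800,600),interpolation=2)
cv2.imwrite('pics/c8.png',o)"; for k in 0123 0; do [ $k = 0 ] || python3 meas.py pics/top7.png 167.5 $k; done; python3 meas.py pics/top7.png 167.5 013
```

```text
t: 21.55
tcp_pos: [0.5736, -0.1475, 0.1763]
tool_rot: [0.994, -0.11, -0.0, 0.001]
force: [-6.1, -4.0, 5.0]
finger_gap: 0.153
t: 22.55
tcp_pos: [0.5736, -0.1475, 0.1763]
tool_rot: [0.994, -0.111, -0.0, 0.001]
force: [-6.1, -4.0, 4.4]
finger_gap: 0.155
[-6.05932116 -4.04442901  4.35460977] [-0.4291683   0.61597308  0.1556297 ] 0.15450394939319215 -12.692483994798474
axis [ 0.5741 -0.1462] cup angle 167.71 res [-0.2 -0.7 -1.3 -0.   1.2  0.6  0.3  0.1]
0.004 79 centroid angle 167.56 pca 166.76 far 0.1775
0.008 79 centroid angle 167.94 pca 166.76 far 0.1799
0.012 79 centroid angle 168.32 pca 166.76 far 0.1823
axis [ 0.5746 -0.1459] cup angle 167.96 res [ 0.1 -0.7 -0.5  0.2  0.3  0.5]
0.004 79 centroid angle 167.72 pca 166.76 far 0.1778
0.008 79 centroid angle 168.11 pca 166.76 far 0.1802
0.012 79 centroid angle 168.48 pca 166.76 far 0.1826
```

View pics/c8.png

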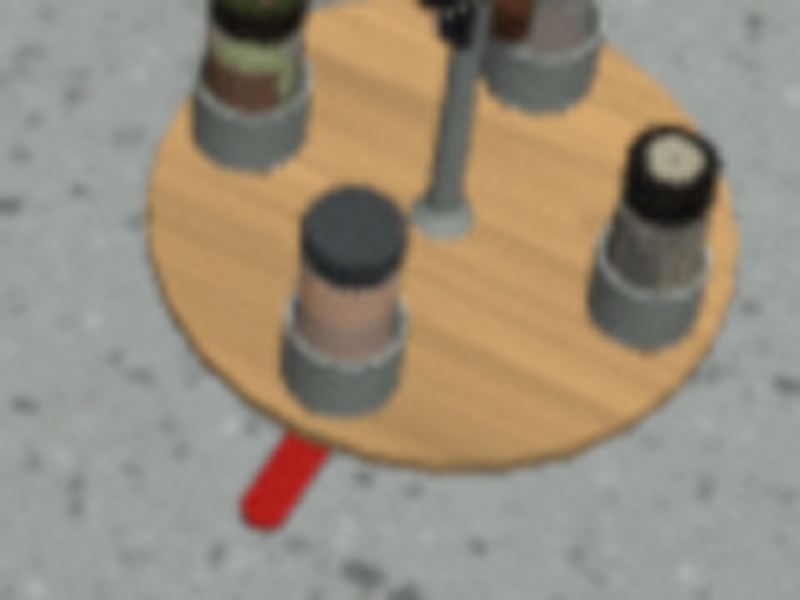

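```bash
python3 -c "
from station import manip
print(manip.sign_off())"
```

```text
the job is handed in; nothing more can be done
None
```

The medium jar is standing upright in the formerly empty cup and now faces the red pointer, and the gripper is still holding the handle. I handed the job in at about 22.6 s of the 72 s allowed.

- **Jar choice:** the picked jar measured about 43 mm across in both camera views. The gripper closed to about 43 mm on it, so it is the 44 mm jar meant for the 48 mm cup.
- **Placing:** it went into the cup with no rim contact. I released it only after its weight had come off the gripper, and before the carousel was turned.
- **Turning:** I gripped the handle and turned the carousel about 157° counterclockwise.
- **Last alignment check:** the cup is at 167.7–168.0° and the pointer at about 167.6–168.1°, depending on the assumed height of the tongue. A cruder estimate of the tongue's own axis gave 166.8°, so the checks disagree by about 1°.
- **Forces at the end:** the wrist force was under 9 N, and the 60 N grip on the bar was still holding.
- **Not checked:** I did not re-measure the other two jars, the mug or the matchbox at the end. The arm passed well clear of them.

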